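# Pack the second shoe last and tuck the carton shut

### The job

Put the loose foam shoe last into the empty half of the carton, standing on its flat sole, lengthways beside the one already packed; place it rather than drop it. Then swing the carton's flap over and shut it fully, with its tuck tab folded down and dropped behind the front wall, inside the carton, without crushing the carton. Leave everything else on the bench where it is, and let go of everything.

Things in the scene. Friction and masses are not known exactly. Their poses are not given: they have to be found in the camera images.
- carton: cardboard carton fixed to the bench, outer 175 (x) x 205 (y) x 70 high, walls and floor 5 thick; origin centre of underside, z up. Front wall on its -x side (inner face x = -82.5), flap hinged along the top of its +x side. Packed last in the +y half, -y half empty. Keep some 25 mm behind the front wall free for the tab
- flap_hinge (a point): middle of the flap's hinge line, on the carton at x = +87.5, y = 0, z = 72 (its axis is the carton's y)
- flap (a joint): flap angle, rad: 0 = shut, lying level on the carton; 1.57 = upright; starts open, leaning back. It has a stiff hinge and stays where it is left (about 1.5 N at its edge moves it). The flap is 195 wide, 160 from hinge to free edge, 4 thick
- flap_edge (a point): middle of the flap's free edge, where the tab is creased on, 160 mm from the hinge, mid-thickness
- tab (a joint): fold of the tuck tab, rad: 0 = in line with the flap (unfolded), 1.57 = square to it, pointing into the carton when shut; 1.9 = stop. The crease stays where it is left and bends more easily than the flap's hinge (about 1 N at the tab's end). Under about 1.4 it catches on the front wall; 1.5 to 1.8 goes in freely
- tab_tip (a point): middle of the tab's outer end, 30 mm from the crease; the tab is 175 wide (155 at its end) and 4 thick
- last: the loose one: pale foam shoe last 106 long x 38 wide: rounded toe (38 wide, 28 high) to +x, taller rounded heel (34 wide, 46 high, x = -53 to -11) to -x; middle, x = -11 to +30, has flat sides 34 apart, 28 high, good to grip across y; origin at the centre of its flat sole, z up; about 60 g
- packed_last: identical last, already lying in the +y half of the carton; leave it there
- offcut: bystander: plain rectangular foam block 105 x 36 x 40 high, same foam as the last; origin under its centre
- flask: bystander: metal drinking bottle, 66 across, 210 tall; origin under its centre
- mug: bystander: white mug, 80 across, 90 tall, handle to its +y; origin under its centre
- spatula: bystander: spatula 170 long lying along its x
- driver: bystander: screwdriver 160 long lying along its x
- jar: bystander: glass jar 60 across, 65 tall; origin under its centre
Not all that is in view belongs to the job. Leave any brown or turquoise look-alike of the last alone.

How it is judged:
By the outcome, as a careful person would: the job done as asked, in the order asked, and still so for the second after the job is handed in, with the robot touching nothing.
It also fails if it takes over 70 s, if anything falls off the work surface, if the arm or the gripper's body presses on something with over 40 N, if the wrist force passes 120 N, or if a joint passes its speed limit or range.

### The arm

A 6-joint arm with a two-finger parallel gripper is mounted at the origin on the work surface. World frame = base frame: x ahead of the robot, y to its left, z up, the work surface at z = 0. Lengths are in mm, angles in rad, forces in N, time in s.
With the tool pointing down it reaches from about 250 to 775 mm from the base axis. Payload 4 kg.
Tool frame: the origin (TCP) lies midway between the tips of the shut fingers; the grasp point (between the pads) lies 19 mm behind it; z points along the fingers, y is the line along which they close (so a half turn about z gives the same grasp; the last joint's range is limited). The gripper opens to 94 mm and grips with 3 to 60 N. Pads are 16 mm wide; open, the fingers measure 119 mm over their backs; the gripper's body (75 mm by 177 mm) begins 78 mm behind the grasp point.
Start: joints at [-1.356, 0.087, 1.371, -0, 1.684, -0.103], TCP at [171.861, -522.481, 179.206] pointing down, gripper open.
Joint ranges: [-3.1, 3.1], [-0.76, 2.03], [0.27, 2.55], [-1.08, 4.22], [0.17, 2.65], [-2.57, 2.57]. Speed limits (rad/s): [2.79, 2.79, 3.14, 3.14, 3.14, 3.14].

### API

Orientations are given as a unit quaternion [x, y, z, w].
In Python, from plant import read_state, vision, close_job, finder gives the robot as it stands. The module is installed in compiled form; this text tells all that it offers.
- The arm moves only by the tool jog_arm, never from a script. Its argument "series" is a list that holds one entry, the list of rows, each a list of 7 numbers: the turn, a rotation vector about the tool's x, y, z scaled (see below), then the shift along the tool's x, y, z scaled (see below), then the opening, from -1 (shut) to 1 (fully open). In form: [[[rx, ry, rz, x, y, z, hand], ...]]. A call has 1 to 10 rows; each row shifts and turns the commanded pose from where the row before left it, along the tool's axes as they then stand; what a row does not reach is not made up. The controller multiplies each number of a shift by 0.025 m and each number of a turn by 4 degrees. A row lasts 1/12 s, in which the tool goes at most 41.7 mm and 7.16 degrees, less where a joint would pass 70% of its speed; a pose out of reach is approached as far as the arm can. A call with a number of a shift or a turn outside -1 to 1 is refused whole. A call with a gripper value outside its range is refused whole. The fingers move at their own pace and stop on an object; "newtons" is the grip in N (left out, the last holds). Time passes only in rows, so rows that do not move let the fingers close. It gives the time, the measured TCP pose, the force, the opening and the grip force at its end, in the units of the state.
- read_state(): the state, without advancing time (a new reading comes with each control period).
- vision.read_camera(name): name is "scene" or "top"; returns a dict with "color" (400x640x3 uint8, red, green, blue), "fovy" (degrees; the focal length in pixels is half the picture's height over the tangent of half this angle, whatever the lens; pixels are square), "cx", "cy" (the principal point, pixels), "D" ([k1, k2, p1, p2, k3] as OpenCV has them; the pictures are not rectified), "R" (3x3) and "t" (3): a world point X has camera coordinates R X + t. Camera axes: x right, y down, z forward; pixel columns grow to the right and rows downward; lengths in mm; the calibration is good to about 2 mm. A picture is of the moment at which its call begins. There is no depth.
- close_job(): hands the job in; it is judged then, once.
Trained networks look in the newest picture that a camera, given by its name, has taken for a name from the list of things; names that differ only in an ending like _2 or _b are one class to them, and where a whole thing is asked for, a point or a joint stands for the part that bears it (a point fixed in the world has none). Each returns a list of dicts, best first, with "conf" (0 to 1); they miss things now and then, are a little off and sometimes report something else, mostly with a low value. They report only what shows in the picture. A call takes as long as a camera call. They do not tell look-alikes from the thing itself.
- finder.find_in(camera, thing): "point" ([x, y, z] in mm, in world coordinates, good to about 4 mm: the middle of the surface that is visible of it).
- finder.outline_of(camera, thing): "region" (400x640 bool, what is visible of it).
- finder.spot_point(camera, thing): "point" ([x, y, z] in mm, in world coordinates, good to about 4 mm: a listed point, or the origin of a listed thing).
The state is a dict: "time": time; "qpos": joint angles; "joint_vel": joint speeds; "tau": joint torques, N m; "ee_pos": TCP position; "orientation": TCP orientation; "wrist_force": force on the tool from outside, world axes, zero at the start; "torque": the same for the moment, N m; "finger_gap": finger opening in mm; "finger_force": force on a finger pad.
Only numpy, scipy, OpenCV 4.12 (cv2) and the standard library are available. Lean on these libraries where they do the work, as an engineer would, in place of code of your own. Each camera call takes 0.05 s, during which the arm holds its last target. There are 200 camera calls.

## Working session

There is one attempt and no reset: what is moved stays moved. The work goes in short steps, Python scripts to look and compute and a tool call to move; the robot and the scene stay as the last step left them, time stands still between calls to the robot, and variables do not carry over. Pictures are saved under pics/ and viewed, at most 10 in all, crops included, and the job is handed in when it is done.

Besides the shell and the picture viewer there is one more tool, called after "Emit:" as a command line: name --argument value ..., lists and objects as JSON in quotes. jog_arm: Moves the arm, as the interface text tells. Its arguments: {"type":"object","properties":{"series":{"type":"array","items":{"type":"array","items":{"type":"array","items":{"type":"number","minimum":-1,"maximum":1}}}},"newtons":{"type":"number"}},"required":["series"]}

```bash
mkdir -p pics; ls
cat > h.py <<'E'
import numpy as np, cv2
from plant import read_state, vision, close_job, finder
def cam(n):
    c=vision.read_camera(n); h=c["color"].shape[0]
    f=h/2/np.tan(np.radians(c["fovy"])/2)
    c["K"]=np.array([[f,0,c["cx"]],[0,f,c["cy"]],[0,0,1]]);c["D"]=np.array(c["D"],float);c["R"]=np.array(c["R"]);c["t"]=np.array(c["t"]);return c
def proj(c,P):
    return cv2.projectPoints(np.array(P,float).reshape(-1,3),cv2.Rodrigues(c["R"])[0],c["t"],c["K"],c["D"])[0].reshape(-1,2)
def ray(c,uv,z):
    n=cv2.undistortPoints(np.array(uv,float).reshape(-1,1,2),c["K"],c["D"]).reshape(-1,2)
    d=np.c_[n,np.ones(len(n))]@c["R"]; o=-c["R"].T@c["t"]
    return o+d*((z-o[2])/d[:,2])[:,None]
def save(c,n,box=None,s=1):
    im=c["color"][:,:,::-1]
    if box: im=im[box[1]:box[3],box[0]:box[2]]
    cv2.imwrite("pics/"+n,cv2.resize(im,None,fx=s,fy=s,interpolation=cv2.INTER_CUBIC))
E
python3 - <<'E'
from h import *
np.set_printoptions(precision=1,suppress=True)
for n in("scene","top"):
    c=cam(n);save(c,n+"0.png",s=1.25);print(n,-c["R"].T@c["t"],c["R"][2])
    for t in("last","packed_last","offcut","carton","flap_hinge","flap_edge","tab_tip","flask","mug","jar"):
        for r in finder.spot_point(n,t)[:4]:
            p=np.array(r["point"]);print(t,round(r["conf"],2),p,proj(c,p)[0])
print(read_state())
E
```

```text
pics
scene [1104.2 -185.5  715.4] [-0.7  0.3 -0.7]
last 0.81 [310.7 420.4   1. ] [412.2 155.4]
last 0.61 [695.1 187.2  -1. ] [410.8 273.2]
last 0.59 [473.2 323.8  -0. ] [412.5 196.4]
packed_last 0.26 [589.  104.3 232.8] [365.3 174.5]
offcut 0.86 [ 476.8 -340.2   -1.4] [164.2 268.6]
carton 0.63 [ 290.  -243.4   -2.4] [194.8 206.4]
carton 0.6 [480.8  79.1   1.1] [331.3 221.6]
flap_hinge 0.71 [566.1  97.2  70.1] [353.  223.9]
flap_edge 0.65 [587.6 106.4 229.4] [365.9 175.2]
flap_edge 0.43 [565.8  96.6  68.4] [352.6 224.4]
tab_tip 0.67 [578.   96.6 256.2] [360.2 162.8]
flask 0.65 [ 670.3 -354.4    2.1] [165.2 343.3]
flask 0.21 [589.4 105.4 230.5] [365.8 175.4]
mug 0.85 [665.4 335.3  -1.6] [457.1 245.5]
mug 0.54 [479.8  73.5   2.3] [329.2 221.6]
jar 0.7 [680.  -41.4   2.9] [314.4 298.8]
top [ 296.    28.8 1349.1] [ 0.1 -0.  -1. ]
last 0.92 [473.4 323.1   0.3] [193.3 205.7]
last 0.68 [308.6 422.7  -2.3] [155.6 269. ]
last 0.58 [693.3 187.6  -0.8] [243.7 124.2]
last 0.4 [ 286.1 -243.7   -2.3] [409.6 271.3]
packed_last 0.64 [474.8 125.7   5.3] [267.5 203.1]
offcut 0.81 [ 475.2 -342.6   -3.6] [442.5 199.1]
offcut 0.49 [ 672.3 -350.    -1.1] [440.9 127.6]
carton 0.75 [480.3  78.6  -1.5] [285.3 201. ]
flap_hinge 0.95 [565.8  94.6  71. ] [277.3 164. ]
flap_edge 0.93 [586.8  99.9 230.9] [270.8 140.1]
flap_edge 0.19 [ 477.  -344.8   -2.5] [443.4 198.4]
tab_tip 0.7 [578.4 102.3 253.7] [269.1 141.3]
flask 0.92 [ 668.6 -350.9   -1. ] [441.3 128.9]
mug 0.91 [662.5 335.8   1.9] [189.  136.4]
jar 0.9 [682.3 -46.2  -1.3] [329.9 126.2]
{'time': 1.1, 'qpos': array([-1.4,  0.1,  1.4,  0. ,  1.7, -0.1]), 'joint_vel': array([-0., -0.,  0.,  0.,  0.,  0.]), 'tau': array([  0. , -34. , -30.3,   0.1,   0. ,  -0. ]), 'ee_pos': array([ 171.9, -522.5,  179.2]), 'orientation': array([1. , 0.2, 0. , 0. ]), 'wrist_force': array([ 0.6,  0.3, -0.1]), 'torque': array([0., 0., 0.]), 'finger_force': 0.0, 'finger_gap': 94.21936695912592}
```

View pics/scene0.png

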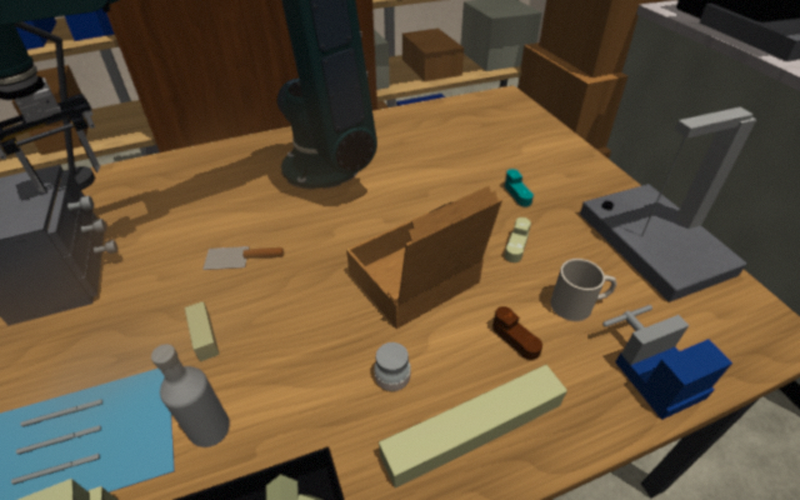

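View pics/top0.png

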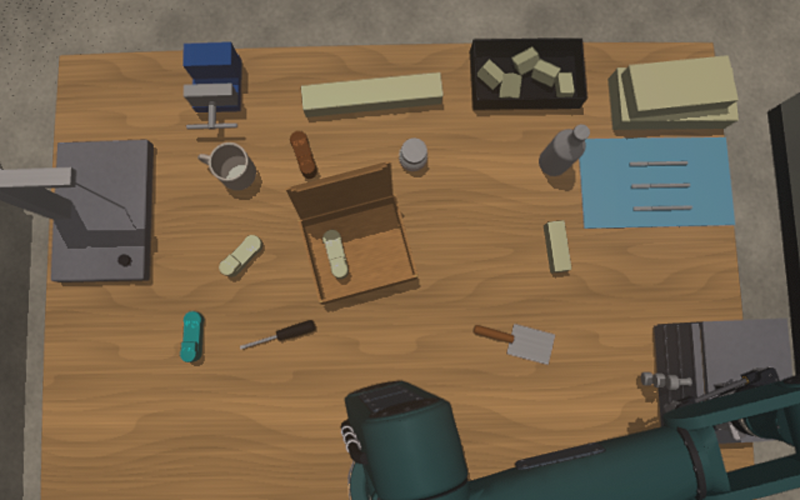

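Candidates for the last (top camera, native pixels): the pale last at (193,205), the teal look-alike at (155,269), the brown look-alike at (243,124), the offcut at (446,198), and the packed last at (268,203). I choose the pale one at (193,205) and will check it in a crop.

Run:
```python
from h import *
np.set_printoptions(precision=2,suppress=True)
c=cam("top")
a=c["color"][175:235,165:225,::-1];b=c["color"][120:250,220:350,::-1]
a=cv2.resize(a,(400,400),interpolation=cv2.INTER_CUBIC);b=cv2.resize(b,(400,400),interpolation=cv2.INTER_CUBIC)
cv2.imwrite("pics/crop1.png",np.hstack([a,b]))
for t in ("last","packed_last"):
  for r in finder.outline_of("top",t)[:3]:
    m=np.array(r["region"]).astype(np.uint8);cs=max(cv2.findContours(m,0,2)[0],key=cv2.contourArea)
    w=ray(c,cs.reshape(-1,2),20)[:,:2].astype(np.float32)
    print(t,r["conf"],cv2.minAreaRect(w),w.mean(0))
  for r in finder.find_in("top",t)[:3]: print(r)
P=[]
for n in("scene","top"):
  for i in range(3):
    if n=="scene" or i: vision.read_camera(n)
    P.append([(finder.spot_point(n,t) or [{"point":[np.nan]*3}])[0]["point"] for t in("carton","flap_hinge","flap_edge","tab_tip","packed_last")])
    for r in finder.spot_point(n,"last"):
        if abs(r["point"][0]-473)<30: print(n,r["point"])
print(np.array(P))
```

```text
last 0.94 ((473.5271301269531, 320.17755126953125), (43.51188278198242, 102.8320541381836), 44.610313415527344) [475.7  317.13]
last 0.8 ((690.4507446289062, 187.41720581054688), (111.43257904052734, 38.12419509887695), 17.614656448364258) [688.83 186.42]
last 0.76 ((308.73919677734375, 420.4845275878906), (47.69594955444336, 103.4651107788086), 86.17689514160156) [303.83 419.84]
{'point': [308.7, 420.1, 24.8], 'conf': 0.78}
{'point': [467.5, 320.4, 23.0], 'conf': 0.74}
{'point': [689.0, 183.7, 25.9], 'conf': 0.69}
packed_last 0.77 ((472.71356201171875, 122.4297103881836), (104.22277069091797, 37.45743942260742), 11.18406867980957) [476.27 122.81]
packed_last 0.4 ((518.06591796875, 84.47354125976562), (260.08892822265625, 226.28147888183594), 13.499710083007812) [520.05  85.99]
{'point': [472.5, 120.4, 36.9], 'conf': 0.66}
scene [476.1, 325.4, -1.7]
scene [477.1, 326.4, -0.5]
scene [473.7, 325.4, 1.6]
top [473.9, 322.0, -0.3]
top [474.8, 322.4, -1.4]
top [475.2, 321.1, -1.7]
[[[ 478.6  323.9   -0.4]
  [ 566.5   97.7   69.7]
  [ 591.   106.5  229. ]
  [ 576.2   96.1  254.3]
  [   nan    nan    nan]]

 [[ 481.4   74.4   -1. ]
  [ 565.2   98.    71.4]
  [ 590.8  108.7  231.4]
  [ 574.2   95.7  256. ]
  [   nan    nan    nan]]

 [[ 478.5   77.3    0.9]
  [ 565.9   98.2   68.9]
  [ 290.5 -244.2    0.6]
  [ 577.6  100.6  255.5]
  [ 288.4 -241.1    0.4]]

 [[ 480.2   79.3   -3.7]
  [ 566.2   95.7   74.7]
  [ 586.8  102.7  228.8]
  [ 576.7  100.3  255.4]
  [ 474.   122.9    3.7]]

 [[ 480.4   77.9   -1.8]
  [ 565.9   98.5   71.5]
  [ 586.6  105.   227.2]
  [ 577.9   98.8  255.6]
  [ 474.1  125.3    6.8]]

 [[ 480.    80.    -1.5]
  [ 568.2   93.9   71.9]
  [ 588.9  104.6  229.5]
  [ 577.6  100.5  254.9]
  [ 475.4  123.7    5.7]]]
```

View pics/crop1.png

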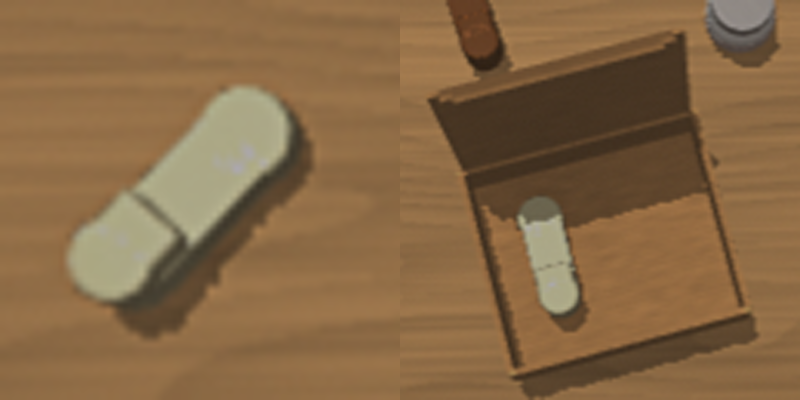

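The crop shows the pale last with its raised heel at the lower left (native about 180,213) and its toe at the upper right (about 202,194), so this is the loose last. In the right half, the carton's packed last has its toe towards the flap. Next I'll fit the poses.

Run:
```python
from h import *
from scipy.optimize import minimize
np.set_printoptions(precision=3,suppress=True)
a=np.linspace(-np.pi/2,np.pi/2,12)
toe=np.c_[34+19*np.cos(a),19*np.sin(a)]; heel=np.c_[-36-17*np.cos(a),17*np.sin(a)]
body=np.r_[toe,[[-11,17],[-11,-17]],heel]; hl=np.r_[heel,[[-11,17],[-11,-17]]]
def pts(P,z): return np.c_[P,np.full(len(P),z)]
S=[np.r_[pts(body,0),pts(body,28)],np.r_[pts(hl,0),pts(hl,46)]]
def mask(c,x,y,th,z0):
    m=np.zeros((1600,2560),np.uint8);R=np.array([[np.cos(th),-np.sin(th)],[np.sin(th),np.cos(th)]])
    for s in S:
        w=np.c_[s[:,:2]@R.T+[x,y],s[:,2]+z0]
        cv2.fillConvexPoly(m,cv2.convexHull(((proj(c,w)+.5)*4).astype(np.float32)).astype(int),1)
    return m.astype(bool)
def fit(n,thing,xy,th,z0):
    c=cam(n);best=None
    for r in finder.outline_of(n,thing):
        g=np.array(r["region"]).astype(np.uint8);u,v=proj(c,[xy[0],xy[1],15])[0].astype(int)
        if g[v-2:v+3,u-2:u+3].any() and g.sum()<1500: best=g;break
    if best is None: return print("none",n)
    g=cv2.resize(best,(2560,1600),interpolation=0).astype(bool)
    f=lambda p:-(lambda m:(m&g).sum()/(m|g).sum())(mask(c,p[0]*10+xy[0],p[1]*10+xy[1],th+p[2]*.1,z0))
    o=minimize(f,[0,0,0],method="Nelder-Mead",options=dict(initial_simplex=[[0,0,0],[.6,0,0],[0,.6,0],[0,0,1]]))
    print(n,thing,o.x[:2]*10+xy,th+o.x[2]*.1,-o.fun)
fit("top","last",[474,322],-.76,0);fit("scene","last",[474,322],-.76,0)
fit("top","packed_last",[474.5,124],.2,5)
c=cam("top")
print(ray(c,[[257.4,242.5],[333.1,221.7],[314.9,159],[241.1,176.9]],70))
s=read_state();print(s["ee_pos"],s["orientation"],2*np.arctan2(s["orientation"][1],s["orientation"][0]))
```

```text
top last [474.573 319.602] -0.722425806819101 0.9230109575988567
scene last [474.138 325.862] -0.7467821484494994 0.8736163483761099
top packed_last [471.863 121.222] 0.24151756016454556 0.9192225592630041
[[367.963 147.55   70.   ]
 [415.228 -42.572  70.   ]
 [576.581  -1.32   70.   ]
 [534.855 186.84   70.   ]]
[ 171.843 -522.487  179.227] [ 0.987  0.158 -0.     0.   ] 0.3177457614707814
```

```bash
cat > cf.py <<'E'
from h import *
def model(x,y,th,fl,tab):
    B=[[a,b,z] for a in(-87.5,87.5) for b in(-102.5,102.5) for z in(0,70)]
    e=np.array([87.5-160*np.cos(fl),0,72+160*np.sin(fl)]);t=e+30*np.array([-np.cos(fl-tab),0,np.sin(fl-tab)])
    F=[[87.5,s*97.5,72] for s in(-1,1)]+[[e[0],s*97.5,e[2]] for s in(-1,1)]
    T=[[e[0],s*87.5,e[2]] for s in(-1,1)]+[[t[0],s*77.5,t[2]] for s in(-1,1)]
    R=np.array([[np.cos(th),-np.sin(th),0],[np.sin(th),np.cos(th),0],[0,0,1]])
    return [np.array(q)@R.T+[x,y,0] for q in(B,F,T)]
def cmask(c,*p):
    m=np.zeros((1200,1920),np.uint8)
    for q in model(*p): cv2.fillConvexPoly(m,cv2.convexHull(((proj(c,q)+.5)*3).astype(np.float32)).astype(int),1)
    return m.astype(bool)
def overlay(c,p,name,box,s):
    im=cv2.resize(c["color"][:,:,::-1],None,fx=s,fy=s,interpolation=cv2.INTER_CUBIC)
    for q,col in zip(model(*p),((0,0,255),(0,255,0),(255,0,0))):
        u=((proj(c,q)+.5)*s).astype(int)
        E=[(i,j) for i in range(len(u)) for j in range(i) if bin(i^j).count("1")==1]
        for i,j in E: cv2.line(im,tuple(map(int,u[i])),tuple(map(int,u[j])),col,1)
    b=[k*s for k in box];cv2.imwrite("pics/"+name,im[b[1]:b[3],b[0]:b[2]])
E
python3 - <<'E'
from cf import *
from scipy.optimize import minimize
np.set_printoptions(precision=3,suppress=True)
C=[];G={}
for n in("top","scene"):
    c=cam(n);C.append(c);g=np.zeros((400,640),bool)
    for t in("carton","flap"):
        for r in finder.outline_of(n,t)[:4]:
            m=np.array(r["region"]).astype(bool);v,u=np.nonzero(m)
            q=proj(c,[500,80,60])[0];ok=m.sum()>1500 and abs(u.mean()-q[0])<50 and abs(v.mean()-q[1])<50
            print(n,t,round(r["conf"],2),m.sum(),u.mean(),v.mean(),ok)
            if ok: g|=m
    G[n]=cv2.resize(g.astype(np.uint8),(1920,1200),interpolation=0).astype(bool)
k=np.array([10,10,.1,.1,.3]);p0=np.array([479,78,.23,1.71,.5])
def f(v,ns=("top","scene")):
    s=0
    for c,n in zip(C,("top","scene")):
        if n in ns: m=cmask(c,*(p0+v*k));s-=(m&G[n]).sum()/(m|G[n]).sum()
    return s
for ns in (("top","scene"),("top",),("scene",)):
    o=minimize(f,np.zeros(5),(ns,),method="Nelder-Mead",options=dict(initial_simplex=np.r_[np.zeros((1,5)),np.eye(5)*.6],maxfev=500))
    p=p0+o.x*k;print(ns,p,o.fun)
    if len(ns)==2: P=p
overlay(C[0],P,"ovt.png",(215,100,355,260),4);overlay(C[1],P,"ovs.png",(260,130,420,270),4)
a,b=cv2.imread("pics/ovt.png"),cv2.imread("pics/ovs.png")
h=560;cv2.imwrite("pics/ov.png",cv2.resize(np.hstack([cv2.resize(a,(490,560)),cv2.resize(b,(640,560))]),(800,400)))
E
```

```text
top carton 0.87 7618 283.5834864793909 185.21501706484642 True
top carton 0.62 584 192.81164383561645 204.34075342465752 False
scene carton 0.6 7703 340.72413345449826 205.5917175126574 True
scene flap 0.75 4150 357.91277108433735 192.1313253012048 True
('top', 'scene') [480.051  75.636   0.238   1.727   0.565] -1.8846115821693905
('top',) [477.783  73.901   0.235   1.747   0.6  ] -0.9257409530047487
('scene',) [480.214  78.286   0.229   1.715   0.556] -0.9782676451420962
```

View pics/ov.png

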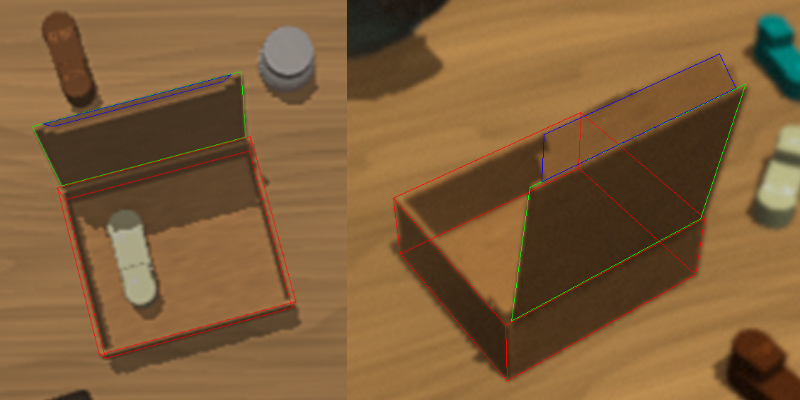

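The overlay fits in both views: carton at about (480,77), yaw 0.235, flap 1.72, tab 0.57. Now I move towards the last.

Emit:
jog_arm --series '[[[0,0,0,0.635,-0.8,0,1],[0,0,0,0.635,-0.8,0,1],[0,0,0,0.635,-0.8,0,1],[0,0,0,0.635,-0.8,0,1],[0,0,0,0.635,-0.8,0,1],[0,0,0,0.635,-0.8,0,1],[0,0,0,0.635,-0.8,0,1],[0,0,0,0.635,-0.8,0,1],[0,0,0,0.635,-0.8,0,1],[0,0,0,0.635,-0.8,0,1]]]' --newtons 10

```text
time: 4.88
ee_pos: [260.4, -281.7, 179.3]
orientation: [0.987, 0.158, 0.0, 0.0]
wrist_force: [-0.3, 0.1, 0.3]
finger_gap: 93.9
finger_force: 0.0
```

Emit:
jog_arm --series '[[[0,0,0,0.635,-0.8,0,1],[0,0,0,0.635,-0.8,0,1],[0,0,0,0.635,-0.8,0,1],[0,0,0,0.635,-0.8,0,1],[0,0,0,0.635,-0.8,0,1],[0,0,0,0.635,-0.8,0,1],[0,0,0,0.635,-0.8,0,1],[0,0,0,0.635,-0.8,0,1],[0,0,0,0.635,-0.8,0,1],[0,0,0,0.635,-0.8,0,1]]]'

```text
time: 5.72
ee_pos: [348.7, -42.0, 179.5]
orientation: [0.987, 0.158, 0.0, 0.0]
wrist_force: [-0.4, -0.4, 0.4]
finger_gap: 94.1
finger_force: 0.0
```

Emit:
jog_arm --series '[[[0,0,0,0.635,-0.8,0,1],[0,0,0,0.635,-0.8,0,1],[0,0,0,0.635,-0.8,0,1],[0,0,0,0.635,-0.8,0,1],[0,0,0,0.635,-0.8,0,1],[0,0,0,0.635,-0.8,0,1],[0,0,0,0.635,-0.8,0,1],[0,0,0,0.635,-0.8,0,1],[0,0,0,0.635,-0.8,0,1],[0,0,0,0.635,-0.8,0,1]]]'

```text
time: 6.55
ee_pos: [437.0, 197.6, 179.2]
orientation: [0.987, 0.158, 0.0, 0.0]
wrist_force: [0.2, -0.3, 0.0]
finger_gap: 94.0
finger_force: 0.0
```

Emit:
jog_arm --series '[[[0,0,-1,0.635,-0.8,0,1],[0,0,-1,0,0,0,1],[0,0,-1,0,0,0,1],[0,0,-1,0,0,0,1],[0,0,-1,0,0,0,1],[0,0,-1,0,0,0,1],[0,0,-1,0,0,0,1],[0,0,-1,0,0,0,1],[0,0,-1,0,0,0,1],[0,0,-1,0,0,0,1]]]'

```text
time: 7.38
ee_pos: [445.6, 220.2, 179.2]
orientation: [0.873, 0.488, 0.0, 0.0]
wrist_force: [0.5, -0.3, 0.0]
finger_gap: 94.2
finger_force: 0.0
```

Emit:
jog_arm --series '[[[0,0,-1,0,0,0,1],[0,0,-1,0,0,0,1],[0,0,-1,0,0,0,1],[0,0,-1,0,0,0,1],[0,0,-1,0,0,0,1],[0,0,-1,0,0,0,1],[0,0,-1,0,0,0,1],[0,0,-1,0,0,0,1],[0,0,-1,0,0,0,1],[0,0,-1,0,0,0,1]]]'

```text
time: 8.22
ee_pos: [445.6, 220.2, 179.2]
orientation: [0.653, 0.757, 0.0, 0.0]
wrist_force: [-0.2, -1.0, -0.5]
finger_gap: 94.0
finger_force: 0.0
```

Emit:
jog_arm --series '[[[0,0,-1,0,0,0,1],[0,0,-1,0,0,0,1],[0,0,-1,0,0,0,1],[0,0,-1,0,0,0,1],[0,0,-1,0,0,0,1],[0,0,-1,0,0,0,1],[0,0,-1,0,0,0,1],[0,0,-1,0,0,0,1],[0,0,-1,0,0,0,1],[0,0,-1,0,0,0,1]]]'

```text
time: 9.05
ee_pos: [445.6, 220.3, 179.2]
orientation: [0.355, 0.935, 0.0, 0.0]
wrist_force: [0.8, -0.3, 0.9]
finger_gap: 93.9
finger_force: 0.0
```

```bash
cat > go.py <<'E'
import sys; from h import *
# usage: go.py x y z psi  -> remaining shift in tool axes (units of 25mm) and turn (units of 4deg)
x,y,z,psi=map(float,sys.argv[1:5]); from scipy.spatial.transform import Rotation as Ro
s=read_state();R=Ro.from_quat(s["orientation"]); d=R.inv().apply(np.array([x,y,z])-s["ee_pos"])/25
T=np.array([[np.cos(psi),np.sin(psi),0],[np.sin(psi),-np.cos(psi),0],[0,0,-1]])
print("t",round(s["time"],2),"pos",s["ee_pos"].round(1),"shift",d.round(2),"turn",np.degrees((R.inv()*Ro.from_matrix(T)).as_rotvec()).round(2)/4,"F",np.round(s["wrist_force"],1),"gap",round(s["finger_gap"],1),"ff",round(float(np.max(s["finger_force"])),1),"q",np.round(s["qpos"],2))
E
python3 go.py 481.5 316 5 2.407
```

```text
t 9.05 pos [445.6 220.3 179.2] shift [1.47 3.82 6.97] turn [0.0025 0.0025 0.125 ] F [ 0.8 -0.3  0.9] gap 93.9 ff 0.0 q [ 0.35 -0.03  1.49 -0.    1.68 -0.5 ]
```

Emit:
jog_arm --series '[[[0,0,0.12,0.37,0.955,0,1],[0,0,0,0.37,0.955,0,1],[0,0,0,0.37,0.955,0,1],[0,0,0,0.36,0.955,0,1],[0,0,0,0,0,1,1],[0,0,0,0,0,1,1],[0,0,0,0,0,1,1],[0,0,0,0,0,1,1],[0,0,0,0,0,0,1]]]'

```text
time: 9.8
ee_pos: [478.7, 313.8, 72.8]
orientation: [0.36, 0.933, -0.004, -0.004]
wrist_force: [-0.1, 0.2, -0.7]
finger_gap: 94.1
finger_force: 0.0
```

Emit:
jog_arm --series '[[[0,0,0,0,0,0.8,1],[0,0,0,0,0,0.8,1],[0,0,0,0,0,0.8,1],[0,0,0,0,0,0.57,1],[0,0,0,0,0,0,1],[0,0,0,0,0,0,1]]]'

```text
time: 10.3
ee_pos: [482.6, 315.7, 5.5]
orientation: [0.361, 0.933, -0.0, -0.0]
wrist_force: [-0.1, 0.1, 0.6]
finger_gap: 93.9
finger_force: 0.0
```

Emit:
jog_arm --series '[[[0,0,0,0,0,0,-1],[0,0,0,0,0,0,-1],[0,0,0,0,0,0,-1],[0,0,0,0,0,0,-1],[0,0,0,0,0,0,-1],[0,0,0,0,0,0,-1],[0,0,0,0,0,0,-1],[0,0,0,0,0,0,-1]]]' --newtons 10

```text
time: 10.97
ee_pos: [482.4, 315.7, 4.8]
orientation: [0.361, 0.933, -0.0, -0.0]
wrist_force: [0.5, 0.5, -0.0]
finger_gap: 44.3
finger_force: 0.0
```

```bash
python3 go.py 481.5 316 5 2.407
python3 - <<'E'
from h import *
c=cam("top");save(c,"grasp.png",(140,140,360,270),3)
E
```

```text
t 10.97 pos [482.4 315.7   4.8] shift [ 0.04 -0.01 -0.01] turn [-0.0025  0.     -0.045 ] F [ 0.5  0.5 -0. ] gap 44.3 ff 0.0 q [ 0.48  0.24  1.55 -0.    1.35 -0.35]
```

View pics/grasp.png

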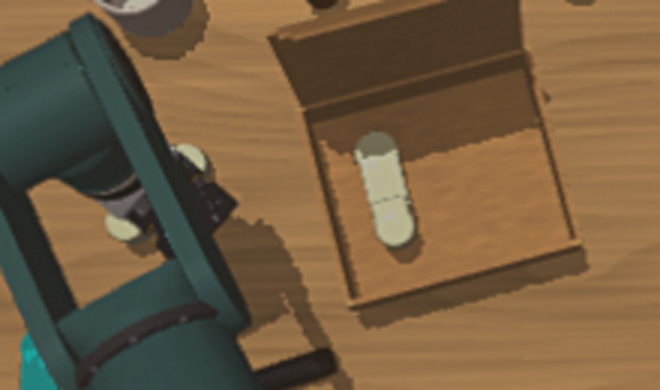

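The crop shows the gripper straddling the last's middle, with toe and heel sticking out on either side; the fingers are still closing.

Emit:
jog_arm --series '[[[0,0,0,0,0,0,-1],[0,0,0,0,0,0,-1],[0,0,0,0,0,0,-1],[0,0,0,0,0,0,-1],[0,0,0,0,0,0,-1],[0,0,0,0,0,0,-1]]]'

```text
time: 11.52
ee_pos: [482.4, 315.7, 4.9]
orientation: [0.361, 0.933, -0.0, 0.0]
wrist_force: [0.1, 0.5, -0.1]
finger_gap: 1.3
finger_force: 0.0
```

Emit:
jog_arm --series '[[[0,0,0,0,0,-0.5,-1],[0,0,0,0,0,-1,-1],[0,0,0,0,0,-1,-1],[0,0,0,0,0,-1,-1],[0,0,0,0,0,-1,-1],[0,0,0,0,0,-1,-1],[0,0,0,0,0,0,-1]]]'

```text
time: 12.1
ee_pos: [485.6, 317.4, 150.4]
orientation: [0.361, 0.933, 0.005, 0.004]
wrist_force: [0.8, 0.3, 0.6]
finger_gap: 0.6
finger_force: 0.0
```

```bash
python3 go.py 506 34.9 145 3.377
```

```text
t 12.1 pos [485.6 317.4 150.4] shift [-8.2  -7.82  0.16] turn [  0.1275   0.1425 -13.94  ] F [0.8 0.3 0.6] gap 0.6 ff 0.0 q [ 0.48  0.15  1.36 -0.    1.62 -0.35]
```

The fingers shut on nothing, so I need to look.

Run:
```python
from h import *
c=cam("top");a=c["color"][130:270,120:280,::-1]
for r in finder.spot_point("top","last")[:4]: print(r)
d=cam("scene");b=d["color"][60:260,340:500,::-1]
for r in finder.spot_point("scene","last")[:4]: print(r)
cv2.imwrite("pics/miss.png",np.hstack([cv2.resize(a,(440,385),interpolation=2),cv2.resize(b,(308,385),interpolation=2)]))
print(proj(c,read_state()["ee_pos"]),proj(d,read_state()["ee_pos"]))
```

```text
{'point': [693.7, 188.2, -2.1], 'conf': 0.75}
{'point': [309.5, 423.5, -3.1], 'conf': 0.67}
{'point': [474.7, 321.4, -2.3], 'conf': 0.49}
{'point': [309.9, 427.1, 0.9], 'conf': 0.91}
{'point': [476.5, 326.2, -0.8], 'conf': 0.79}
{'point': [693.0, 191.6, 3.2], 'conf': 0.68}
[[183.79853271 194.77751631]] [[420.23247246 157.69956395]]
```

View pics/miss.png

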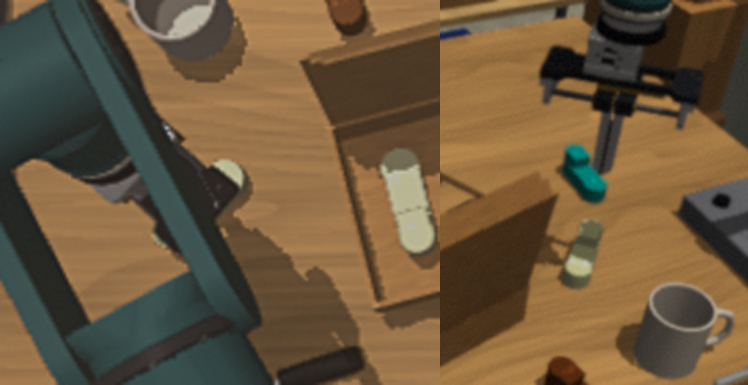

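```bash
cat > tool.py <<'E'
from h import *
from scipy.spatial.transform import Rotation as Ro
def mark(n,half):
    c=cam(n);s=read_state();R=Ro.from_quat(s["orientation"]).as_matrix();p=np.array(s["ee_pos"])
    u=proj(c,p)[0];S=5;im=cv2.resize(c["color"][:,:,::-1],None,fx=S,fy=S,interpolation=2)
    L=[[p,p-97*R[:,2]],[p-97*R[:,2]-88*R[:,1],p-97*R[:,2]+88*R[:,1]],[p-97*R[:,2]-37*R[:,0],p-97*R[:,2]+37*R[:,0]]]
    for l,col in zip(L,((0,0,255),(0,255,0),(255,255,0))):
        a,b=((proj(c,l)+.5)*S).astype(int);cv2.line(im,tuple(map(int,a)),tuple(map(int,b)),col,1)
    a=((u-half)*S).astype(int).clip(0);b=((u+half)*S).astype(int)
    print(n,"crop origin",a/S,"tcp px",u,p);return cv2.resize(im[a[1]:b[1],a[0]:b[0]],(400,400))
E
python3 - <<'E'
from tool import *
cv2.imwrite("pics/tool.png",np.hstack([mark("scene",50),mark("top",50)]))
E
```

```text
scene crop origin [370.  107.8] tcp px [420.08233749 157.86096888] [481.44696766 315.16619666 140.47797927]
top crop origin [133.8 144.8] tcp px [183.95023733 194.96867576] [481.39703691 315.13115871 140.26845058]
```

View pics/tool.png

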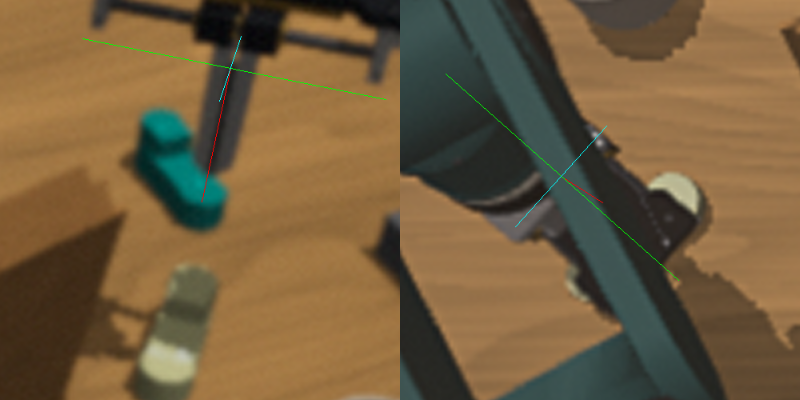

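The fingertips show at crop (217,172), against a predicted (203,200). The real tool sits about 20 mm further back along its axis than reported, so the fingers closed above the last. I'll descend deeper and watch the force.

Emit:
jog_arm --series '[[[0,0,0,0,0,1,1],[0,0,0,0,0,1,1],[0,0,0,0,0,1,1],[0,0,0,0,0,0,1],[0,0,0,0,0,0,1],[0,0,0,0,0,0,1],[0,0,0,0,0,0,1],[0,0,0,0,0,0,1],[0,0,0,0,0,0,1],[0,0,0,0,0,0,1]]]'

```text
time: 13.23
ee_pos: [483.1, 316.0, 68.6]
orientation: [0.361, 0.933, 0.001, 0.001]
wrist_force: [-0.5, 0.2, -0.7]
finger_gap: 63.6
finger_force: 0.0
```

Emit:
jog_arm --series '[[[0,0,0,0,0,0,1],[0,0,0,0,0,0,1],[0,0,0,0,0,0.8,1],[0,0,0,0,0,0.8,1],[0,0,0,0,0,0.8,1],[0,0,0,0,0,0.2,1],[0,0,0,0,0,0,1],[0,0,0,0,0,0,1]]]'

```text
time: 13.9
ee_pos: [482.7, 315.8, 2.8]
orientation: [0.361, 0.933, 0.0, 0.0]
wrist_force: [-0.4, -0.9, -0.1]
finger_gap: 93.8
finger_force: 0.0
```

Emit:
jog_arm --series '[[[0,0,0,0,0,0.2,1],[0,0,0,0,0,0,1]]]'

```text
time: 14.07
ee_pos: [483.1, 316.0, -1.8]
orientation: [0.361, 0.933, 0.001, 0.001]
wrist_force: [0.2, -0.7, 0.4]
finger_gap: 93.9
finger_force: 0.0
```

```bash
python3 go.py 481.5 316 -14 2.407
```

```text
t 14.07 pos [483.1 316.   -1.8] shift [ 0.05 -0.04  0.49] turn [ 0.02   0.01  -0.045] F [ 0.2 -0.7  0.4] gap 93.9 ff 0.0 q [ 0.48  0.25  1.55 -0.    1.34 -0.35]
```

Emit:
jog_arm --series '[[[0,0,0,0,0,0.2,1],[0,0,0,0,0,0,1]]]'

```text
time: 14.23
ee_pos: [482.4, 315.6, -7.9]
orientation: [0.361, 0.933, -0.0, -0.0]
wrist_force: [-0.6, -0.4, 0.8]
finger_gap: 94.0
finger_force: 0.0
```

Emit:
jog_arm --series '[[[0,0,0,0,0,0.15,1],[0,0,0,0,0,0,1]]]'

```text
time: 14.4
ee_pos: [482.1, 315.5, -12.0]
orientation: [0.361, 0.933, -0.0, -0.0]
wrist_force: [-1.1, 0.2, -0.2]
finger_gap: 94.0
finger_force: 0.0
```

Emit:
jog_arm --series '[[[0,0,0,0,0,0.1,1],[0,0,0,0,0,0,1]]]'

```text
time: 14.57
ee_pos: [482.2, 315.6, -14.4]
orientation: [0.361, 0.933, -0.0, -0.0]
wrist_force: [1.0, -0.6, 0.5]
finger_gap: 94.2
finger_force: 0.0
```

Emit:
jog_arm --series '[[[0,0,0,0,0,0,-1],[0,0,0,0,0,0,-1],[0,0,0,0,0,0,-1],[0,0,0,0,0,0,-1],[0,0,0,0,0,0,-1],[0,0,0,0,0,0,-1],[0,0,0,0,0,0,-1],[0,0,0,0,0,0,-1],[0,0,0,0,0,0,-1],[0,0,0,0,0,0,-1]]]' --newtons 10

```text
time: 15.4
ee_pos: [482.4, 315.7, -13.8]
orientation: [0.361, 0.933, -0.0, 0.0]
wrist_force: [-1.0, 0.0, 0.5]
finger_gap: 34.1
finger_force: 9.9
```

Emit:
jog_arm --series '[[[0,0,0,0,0,0,-1],[0,0,0,0,0,0,-1]]]'

```text
time: 15.57
ee_pos: [482.5, 315.7, -13.9]
orientation: [0.361, 0.933, -0.0, 0.0]
wrist_force: [-0.9, -0.2, -0.1]
finger_gap: 33.9
finger_force: 9.9
```

Emit:
jog_arm --series '[[[0,0,0,0,0,-0.5,-1],[0,0,0,0,0,-1,-1],[0,0,0,0,0,-1,-1],[0,0,0,0,0,-1,-1],[0,0,0,0,0,-1,-1],[0,0,0,0,0,-0.7,-1],[0,0,-1,0,0,0,-1],[0,0,-1,0,0,0,-1],[0,0,-1,0,0,0,-1],[0,0,-1,0,0,0,-1]]]'

```text
time: 16.4
ee_pos: [482.6, 315.8, 117.4]
orientation: [0.226, 0.974, 0.0, 0.0]
wrist_force: [-0.2, 0.4, -0.7]
finger_gap: 33.7
finger_force: 9.9
```

Emit:
jog_arm --series '[[[0,0,-1,0,0,0,-1],[0,0,-1,0,0,0,-1],[0,0,-1,0,0,0,-1],[0,0,-1,0,0,0,-1],[0,0,-1,0,0,0,-1],[0,0,-1,0,0,0,-1],[0,0,-1,0,0,0,-1],[0,0,-1,0,0,0,-1],[0,0,-1,0,0,0,-1],[0,0,-0.94,0,0,0,-1]]]'

```text
time: 17.23
ee_pos: [482.5, 315.8, 117.2]
orientation: [-0.119, 0.993, 0.0, 0.0]
wrist_force: [-0.2, -0.6, -0.2]
finger_gap: 34.0
finger_force: 9.9
```

Emit:
jog_arm --series '[[[0,0,0,0,0,0,-1],[0,0,0,0,0,0,-1],[0,0,0,0,0,0,-1]]]'

```text
time: 17.48
ee_pos: [482.5, 315.8, 116.6]
orientation: [-0.117, 0.993, 0.0, 0.0]
wrist_force: [-0.2, -0.1, -0.9]
finger_gap: 34.3
finger_force: 9.9
```

```bash
python3 go.py 506 34.9 125 3.377
```

```text
t 17.48 pos [482.5 315.8 116.6] shift [  1.69 -11.15  -0.34] turn [ 0.      0.0075 -0.02  ] F [-0.2 -0.1 -0.9] gap 34.3 ff 9.9 q [ 0.48  0.17  1.41 -0.    1.57 -1.32]
```

Emit:
jog_arm --series '[[[0,0,0,0.14,-0.93,0,-1],[0,0,0,0.14,-0.93,0,-1],[0,0,0,0.14,-0.93,0,-1],[0,0,0,0.14,-0.93,0,-1],[0,0,0,0.14,-0.93,0,-1],[0,0,0,0.14,-0.93,0,-1],[0,0,0,0.14,-0.93,0,-1],[0,0,0,0.14,-0.93,0,-1],[0,0,0,0.14,-0.93,0,-1],[0,0,0,0.14,-0.93,0,-1]]]'

```text
time: 18.32
ee_pos: [502.6, 80.3, 116.5]
orientation: [-0.117, 0.993, -0.0, 0.0]
wrist_force: [1.0, -1.0, -0.6]
finger_gap: 34.1
finger_force: 10.0
```

Emit:
jog_arm --series '[[[0,0,0,0.14,-0.93,0,-1],[0,0,0,0.14,-0.93,0,-1],[0,0,0,0,0,0,-1],[0,0,0,0,0,0,-1]]]'

```text
time: 18.65
ee_pos: [506.8, 33.9, 116.4]
orientation: [-0.116, 0.993, 0.0, 0.0]
wrist_force: [0.4, 0.7, 1.2]
finger_gap: 34.3
finger_force: 9.9
```

```bash
python3 go.py 506 34.9 -8 3.377
python3 - <<'E'
from tool import *
cv2.imwrite("pics/over.png",np.hstack([mark("scene",60),mark("top",50)]))
for n in("scene","top"):
    for r in finder.spot_point(n,"last"): print(n,r)
E
```

```text
t 18.65 pos [506.8  33.9 116.4] shift [0.02 0.04 4.97] turn [ 0.005   0.0025 -0.045 ] F [0.4 0.7 1.2] gap 34.3 ff 9.9 q [-0.05  0.01  1.57  0.    1.56 -1.85]
scene crop origin [258.2 139.6] tcp px [318.29202348 199.70685058] [506.69934651  34.74506164 116.34965374]
top crop origin [251.  133.2] tcp px [301.02159892 183.35443294] [506.63475403  35.2330149  116.28554599]
scene {'point': [309.2, 423.3, 2.8], 'conf': 0.87}
scene {'point': [500.2, 34.0, 128.1], 'conf': 0.72}
scene {'point': [679.5, -42.6, 0.8], 'conf': 0.56}
scene {'point': [588.3, 105.2, 229.8], 'conf': 0.34}
top {'point': [311.1, 424.5, -3.6], 'conf': 0.77}
top {'point': [499.2, 35.0, 126.9], 'conf': 0.76}
top {'point': [694.5, 186.0, 0.6], 'conf': 0.76}
top {'point': [475.3, 124.5, 7.4], 'conf': 0.23}
top {'point': [307.5, 247.9, 1.3], 'conf': 0.19}
```

View pics/over.png

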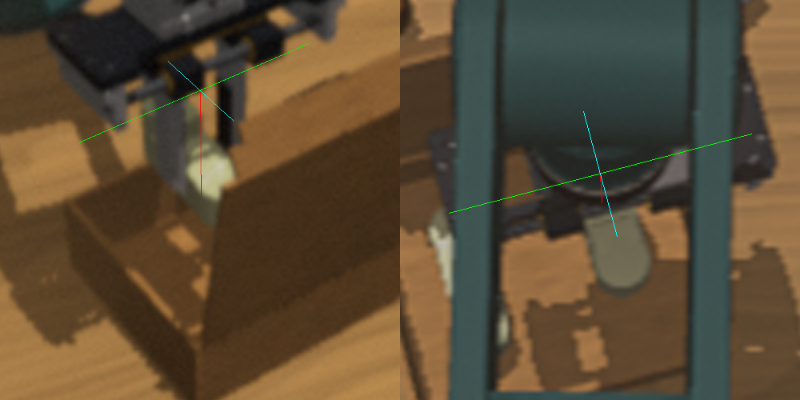

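The held last is level and lengthways over the empty half, with its heel towards the front (top crop 620,270). Lowering it.

Emit:
jog_arm --series '[[[0,0,0,0,0,0.6,-1],[0,0,0,0,0,0.9,-1],[0,0,0,0,0,0.9,-1],[0,0,0,0,0,0.9,-1],[0,0,0,0,0,0.6,-1],[0,0,0,0,0,0.5,-1],[0,0,0,0,0,0.3,-1],[0,0,0,0,0,0,-1],[0,0,0,0,0,0,-1],[0,0,0,0,0,0,-1]]]'

```text
time: 19.68
ee_pos: [507.6, 34.9, -0.2]
orientation: [-0.118, 0.993, -0.0, 0.001]
wrist_force: [-0.1, -0.4, -0.0]
finger_gap: 33.7
finger_force: 9.9
```

Emit:
jog_arm --series '[[[0,0,0,0,0,0.12,-1],[0,0,0,0,0,0,-1],[0,0,0,0,0,0,-1]]]'

```text
time: 19.93
ee_pos: [507.0, 34.6, -3.9]
orientation: [-0.117, 0.993, -0.0, 0.0]
wrist_force: [-0.8, -0.5, -1.0]
finger_gap: 34.0
finger_force: 9.9
```

Emit:
jog_arm --series '[[[0,0,0,0,0,0.08,-1],[0,0,0,0,0,0,-1],[0,0,0,0,0,0,-1]]]'

```text
time: 20.18
ee_pos: [506.6, 34.6, -6.4]
orientation: [-0.117, 0.993, -0.0, -0.0]
wrist_force: [0.7, -0.6, -0.6]
finger_gap: 33.9
finger_force: 9.9
```

Emit:
jog_arm --series '[[[0,0,0,0,0,0.06,-1],[0,0,0,0,0,0,-1],[0,0,0,0,0,0,-1]]]'

```text
time: 20.43
ee_pos: [506.6, 34.6, -8.0]
orientation: [-0.117, 0.993, -0.0, -0.0]
wrist_force: [-0.5, 0.2, -0.8]
finger_gap: 34.4
finger_force: 9.9
```

Emit:
jog_arm --series '[[[0,0,0,0,0,0.05,-1],[0,0,0,0,0,0,-1],[0,0,0,0,0,0,-1]]]'

```text
time: 20.68
ee_pos: [506.9, 34.6, -8.9]
orientation: [-0.117, 0.993, -0.0, 0.0]
wrist_force: [0.0, 0.3, 0.3]
finger_gap: 33.8
finger_force: 10.0
```

Emit:
jog_arm --series '[[[0,0,0,0,0,0.03,-1],[0,0,0,0,0,0,-1]]]'

```text
time: 20.85
ee_pos: [507.0, 34.6, -8.9]
orientation: [-0.117, 0.993, -0.0, 0.0]
wrist_force: [-2.0, 0.5, 4.0]
finger_gap: 34.2
finger_force: 10.0
```

Emit:
jog_arm --series '[[[0,0,0,0,0,0.03,-1],[0,0,0,0,0,0,-1]]]'

```text
time: 21.02
ee_pos: [507.0, 34.6, -8.9]
orientation: [-0.117, 0.993, -0.0, 0.0]
wrist_force: [-3.8, -0.0, 9.1]
finger_gap: 34.0
finger_force: 10.0
```

Emit:
jog_arm --series '[[[0,0,0,0,0,-0.06,-1],[0,0,0,0,0,0,0.2],[0,0,0,0,0,0,0.2],[0,0,0,0,0,0,0.2],[0,0,0,0,0,0,0.2],[0,0,0,0,0,0,0.2],[0,0,0,0,0,0,0.2],[0,0,0,0,0,0,0.2]]]'

```text
time: 21.68
ee_pos: [506.6, 34.6, -9.3]
orientation: [-0.117, 0.993, -0.0, -0.0]
wrist_force: [-1.2, 0.5, -0.1]
finger_gap: 56.4
finger_force: 0.0
```

Emit:
jog_arm --series '[[[0,0,0,0,0,-0.3,0.2],[0,0,0,0,0,-0.6,0.2],[0,0,0,0,0,-1,0.2],[0,0,0,0,0,-1,-1],[0,0,0,0,0,-1,-1],[0,0,0,0,0,-1,-1],[0,0,0,0,0,-1,-1],[0,0,0,0,0,-1,-1],[0,0,0,0,0,-1,-1],[0,0,0,0,0,-1,-1]]]'

```text
time: 22.52
ee_pos: [506.5, 34.6, 215.4]
orientation: [-0.117, 0.993, -0.0, 0.0]
wrist_force: [-0.3, 0.1, -0.1]
finger_gap: 13.3
finger_force: 0.0
```

Emit:
jog_arm --series '[[[0,0,0,0,0,-1,-1],[0,0,0,0,0,-1,-1],[0,0,0,0,0,0,-1],[0,0,0,0,0,0,-1],[0,0,0,0,0,0,-1],[0,0,0,0,0,0,-1]]]'

```text
time: 23.02
ee_pos: [505.9, 34.7, 261.5]
orientation: [-0.117, 0.993, 0.0, -0.002]
wrist_force: [-0.1, 0.2, -0.7]
finger_gap: 0.2
finger_force: 0.0
```

```bash
python3 go.py 560 96 260 3.377
python3 - <<'E'
from h import *
for n in("scene","top"):
  for i in range(2):
    vision.read_camera(n)
    for t in("flap_edge","tab_tip","last"):
        print(n,t,[(r["point"],round(r["conf"],2)) for r in finder.spot_point(n,t)if r["point"][0]>450 and abs(r["point"][1]-75)<70])
E
```

```text
t 23.02 pos [505.9  34.7 261.5] shift [-2.68  1.88  0.05] turn [ 0.0125 -0.045   0.    ] F [-0.1  0.2 -0.7] gap 0.2 ff 0.0 q [-0.04 -0.01  1.31 -0.    1.85 -1.85]
scene flap_edge [([590.2, 103.7, 229.1], 0.88)]
scene tab_tip [([576.8, 98.1, 254.1], 0.59)]
scene last [([498.9, 34.1, 2.5], 0.96), ([479.5, 78.3, 0.1], 0.5)]
scene flap_edge [([589.1, 106.8, 231.7], 0.93)]
scene tab_tip [([577.0, 99.2, 253.8], 0.76)]
scene last [([496.9, 35.8, 0.7], 0.87)]
top flap_edge []
top tab_tip []
top last [([498.7, 34.4, 1.9], 0.91)]
top flap_edge [([476.1, 78.3, -2.1], 0.21)]
top tab_tip []
top last [([498.6, 34.6, 2.8], 0.88)]
```

The last stands at about (498.5,34.6) in the empty half. Now I fold the tab, first moving the shut fingers over its tip.

Emit:
jog_arm --series '[[[0,0,0,-0.82,0.47,0,-1],[0,0,0,-0.82,0.47,0,-1],[0,0,0,-0.82,0.47,0,-1],[0,0,0,-0.82,0.47,0,-1],[0,0,0,0,0,0,-1],[0,0,0,0,0,0,-1],[0,0,0,0,0,0,-1],[0,0,0,0,0,0,-1]]]'

```text
time: 24.48
ee_pos: [575.0, 98.8, 263.8]
orientation: [-0.117, 0.993, -0.0, 0.0]
wrist_force: [-0.4, -0.2, -0.5]
finger_gap: 0.5
finger_force: 0.0
```

```bash
python3 go.py 574.5 99.7 244 3.377
python3 - <<'E'
from tool import *
cv2.imwrite("pics/tabover.png",mark("scene",50))
E
```

```text
t 24.48 pos [575.   98.8 263.8] shift [0.01 0.04 0.79] turn [-0.005  0.005 -0.01 ] F [-0.4 -0.2 -0.5] gap 0.5 ff 0.0 q [ 0.07  0.16  1.12 -0.    1.86 -1.73]
scene crop origin [310.6 108.4] tcp px [360.78040616 158.51526564] [575.02141405  98.75970572 263.99605751]
```

View pics/tabover.png

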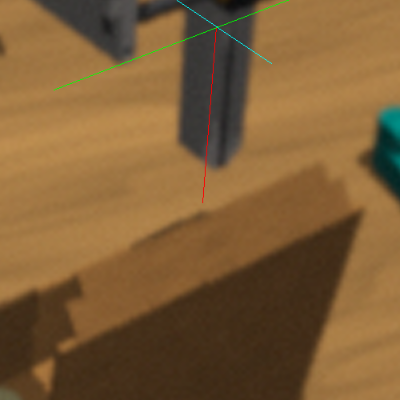

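The fingertip's bottom shows at crop (211,150), about 27 mm behind the reported TCP, and it is aligned over the tab. I press down in an arc.

Emit:
jog_arm --series '[[[0,0,0,0,0,0.6,-1],[0,0,0,0,0,0.6,-1],[0,0,0,0,0,0,-1],[0,0,0,0,0,0,-1],[0,0,0,0.1,0,0.05,-1],[0,0,0,0.1,0,0.05,-1],[0,0,0,0.09,0,0.07,-1],[0,0,0,0.09,0,0.07,-1],[0,0,0,0.07,0,0.09,-1],[0,0,0,0.07,0,0.09,-1]]]'

```text
time: 25.37
ee_pos: [562.7, 96.2, 223.8]
orientation: [-0.117, 0.993, -0.0, 0.001]
wrist_force: [-1.3, -0.3, 1.9]
finger_gap: 0.4
finger_force: 1.3
```

Emit:
jog_arm --series '[[[0,0,0,0.06,0,0.1,-1],[0,0,0,0.06,0,0.1,-1],[0,0,0,0.03,0,0.09,-1],[0,0,0,0.03,0,0.09,-1],[0,0,0,0,0,0.09,-1],[0,0,0,0,0,0.09,-1],[0,0,0,0,0,0,-1],[0,0,0,0,0,0,-1]]]'

```text
time: 26.03
ee_pos: [558.5, 95.6, 208.3]
orientation: [-0.118, 0.993, 0.0, -0.0]
wrist_force: [-0.4, 0.7, 0.5]
finger_gap: 0.4
finger_force: 0.0
```

```bash
cat > fl.py <<'E'
from h import *
A={t:[] for t in("flap_edge","tab_tip")}
for i in range(4):
    vision.read_camera("scene")
    for t in A:
        r=[q["point"] for q in finder.spot_point("scene",t) if np.linalg.norm(np.array(q["point"][:2])-[570,98])<190 and q["point"][2]>30 and abs(-.2328*(q["point"][0]-480)+.9725*(q["point"][1]-77))<25]
        if r: A[t].append(r[0])
L={}
for t,v in A.items():
    v=np.array(v)
    if len(v)==0: print(t,"none");continue
    m=np.median(v,0);L[t]=(.9725*(m[0]-565.1)+.2328*(m[1]-97.4),m[2]);print(t,len(v),m.round(1),np.round(L[t],1),v.std(0).round(1))
if "flap_edge" in L:
    e=L["flap_edge"];fl=np.arctan2(e[1]-72,-e[0]);print("flap",fl.round(3))
    if "tab_tip" in L: t=L["tab_tip"];print("tab",(fl-np.arctan2(t[1]-e[1],-(t[0]-e[0]))).round(3))
E
python3 go.py 570 98 208 3.377; python3 fl.py
```

```text
t 26.03 pos [558.5  95.6 208.3] shift [-0.47 -0.01  0.01] turn [ 0.005  -0.005   0.0025] F [-0.4  0.7  0.5] gap 0.4 ff 0.0 q [ 0.07  0.12  1.28  0.    1.74 -1.74]
flap_edge 3 [592.6 106.2 228.8] [ 28.8 228.8] [1.5 0.3 2. ]
tab_tip 3 [565.   95.4 231.3] [ -0.6 231.3] [1.7 1.1 0.4]
flap 1.752
tab 1.667
```

Emit:
jog_arm --series '[[[0,0,0,0,0,-1,-1],[0,0,0,0,0,-1,-1],[0,0,0,0,0,-1,-1],[0,0,0,-0.55,0,0,-1],[0,0,0,-0.55,0,0,-1],[0,0,0,-0.55,0,0,-1],[0,0,0,-0.55,0,0,-1],[0,0,0,0,0,0,-1],[0,0,0,0,0,0,-1],[0,0,0,0,0,0,-1]]]'

```text
time: 27.47
ee_pos: [611.5, 108.1, 283.8]
orientation: [-0.117, 0.993, -0.0, -0.0]
wrist_force: [-0.1, 0.7, -0.6]
finger_gap: 0.2
finger_force: 0.0
```

```bash
python3 go.py 612 108.5 173 3.377; python3 fl.py
```

```text
t 27.47 pos [611.5 108.1 283.8] shift [-0.03  0.01  4.43] turn [-0.   -0.01  0.  ] F [-0.1  0.7 -0.6] gap 0.2 ff 0.0 q [ 0.08  0.26  0.97 -0.    1.92 -1.72]
flap_edge 4 [592.  105.6 229. ] [ 28.1 229. ] [1.5 1.6 0.5]
tab_tip 4 [566.   95.7 230.7] [  0.4 230.7] [0.4 0.3 0.4]
flap 1.748
tab 1.688
```

Emit:
jog_arm --series '[[[0,0,0,-0.2,0,0,-1],[0,0,0,0,0,0.9,-1],[0,0,0,0,0,0.9,-1],[0,0,0,0,0,0.9,-1],[0,0,0,0,0,0.9,-1],[0,0,0,0,0,0.8,-1],[0,0,0,0,0,0,-1],[0,0,0,0,0,0,-1],[0,0,0,0,0,0,-1],[0,0,0,0,0,0,-1]]]'

```text
time: 28.9
ee_pos: [618.0, 109.5, 176.3]
orientation: [-0.117, 0.993, -0.0, 0.002]
wrist_force: [-0.5, -0.0, 0.6]
finger_gap: 0.5
finger_force: 0.0
```

```bash
python3 go.py 566.6 97.7 165 3.377; python3 fl.py
```

```text
t 28.9 pos [618.  109.5 176.3] shift [2.11 0.02 0.45] turn [-0.01   0.055 -0.   ] F [-0.5 -0.   0.6] gap 0.5 ff 0.0 q [ 0.09  0.26  1.18 -0.    1.7  -1.72]
flap_edge 4 [592.4 107.  230.6] [ 28.8 230.6] [1.8 1.  1.3]
tab_tip 4 [564.7  93.9 231.9] [ -1.2 231.9] [1.2 1.4 1.2]
flap 1.751
tab 1.706
```

Emit:
jog_arm --series '[[[0,0,0,0.5,0,0.11,-1],[0,0,0,0.5,0,0.11,-1],[0,0,0,0.5,0,0.11,-1],[0,0,0,0.5,0,0.11,-1],[0,0,0,0.35,0,0.07,-1],[0,0,0,0.35,0,0.07,-1],[0,0,0,0.35,0,0.07,-1],[0,0,0,0.35,0,0.07,-1],[0,0,0,0,0,0,-1],[0,0,0,0,0,0,-1]]]'

```text
time: 30.33
ee_pos: [533.2, 89.4, 155.5]
orientation: [-0.117, 0.993, -0.0, -0.001]
wrist_force: [0.3, -0.2, 1.0]
finger_gap: 0.3
finger_force: 0.0
```

```bash
python3 go.py 502 82 138 3.377; python3 fl.py
```

```text
t 30.33 pos [533.2  89.4 155.5] shift [1.28 0.   0.7 ] turn [ 0.0025 -0.025  -0.0025] F [ 0.3 -0.2  1. ] gap 0.3 ff 0.0 q [ 0.06  0.07  1.43 -0.    1.64 -1.74]
flap_edge 4 [505.6  83.6 219.5] [-61.  219.5] [1.2 1.6 0.9]
tab_tip 3 [480.9  71.4 204.1] [-87.9 204.1] [1.7 1.7 0.5]
flap 1.179
tab 1.698
```

Emit:
jog_arm --series '[[[0,0,0,0.31,0,0.17,-1],[0,0,0,0.31,0,0.17,-1],[0,0,0,0.31,0,0.17,-1],[0,0,0,0.31,0,0.17,-1],[0,0,0,0.25,0,0.26,-1],[0,0,0,0.25,0,0.26,-1],[0,0,0,0.25,0,0.26,-1],[0,0,0,0.25,0,0.26,-1],[0,0,0,0,0,0,-1],[0,0,0,0,0,0,-1]]]'

```text
time: 31.77
ee_pos: [478.5, 76.4, 111.9]
orientation: [-0.117, 0.993, 0.0, -0.001]
wrist_force: [-0.9, 0.7, 0.4]
finger_gap: 0.6
finger_force: 0.0
```

```bash
python3 go.py 462 73 82 3.377; python3 fl.py
```

```text
t 31.77 pos [478.5  76.4 111.9] shift [0.67 0.02 1.2 ] turn [ 0.005  -0.0325 -0.0025] F [-0.9  0.7  0.4] gap 0.6 ff 0.0 q [ 0.04 -0.03  1.63 -0.    1.55 -1.76]
flap_edge 3 [434.4  67.8 159.2] [-134.   159.2] [0.8 0.8 1.4]
tab_tip none
flap 0.577
```

Emit:
jog_arm --series '[[[0,0,0,0.16,0,0.32,-1],[0,0,0,0.16,0,0.32,-1],[0,0,0,0.16,0,0.32,-1],[0,0,0,0.16,0,0.32,-1],[0,0,0,0,0,0,-1]]]'

```text
time: 32.78
ee_pos: [461.7, 72.5, 78.3]
orientation: [-0.117, 0.993, 0.0, -0.002]
wrist_force: [-0.8, -1.0, 0.5]
finger_gap: 0.6
finger_force: 0.0
```

Emit:
jog_arm --series '[[[0,0,0,0.05,0,0.23,-1],[0,0,0,0.05,0,0.23,-1],[0,0,0,0,0,0,-1],[0,0,0,0,0,0,-1]]]'

```text
time: 33.12
ee_pos: [461.3, 72.1, 68.8]
orientation: [-0.117, 0.993, 0.0, -0.001]
wrist_force: [-0.8, 0.0, 0.2]
finger_gap: 0.5
finger_force: 0.0
```

```bash
python3 go.py 457 72 47 3.377; python3 fl.py
```

```text
t 33.12 pos [461.3  72.1  68.8] shift [0.17 0.03 0.87] turn [ 0.0025 -0.0175 -0.    ] F [-0.8  0.   0.2] gap 0.5 ff 0.0 q [ 0.03 -0.05  1.73 -0.    1.46 -1.77]
flap_edge 3 [412.9  61.8 100.1] [-156.3  100.1] [1.4 0.7 0.9]
tab_tip 1 [411.6  61.8  99.4] [-157.6   99.4] [0. 0. 0.]
flap 0.178
tab 0.684
```

Emit:
jog_arm --series '[[[0,0,0,0.03,0,0.2,-1],[0,0,0,0,0,0,-1]]]'

```text
time: 33.88
ee_pos: [460.8, 71.9, 63.8]
orientation: [-0.117, 0.993, -0.0, -0.0]
wrist_force: [0.8, -0.3, 1.0]
finger_gap: 0.7
finger_force: 0.3
```

Emit:
jog_arm --series '[[[0,0,0,0,0,0.2,-1],[0,0,0,0,0,0,-1]]]'

```text
time: 34.05
ee_pos: [460.6, 71.9, 58.5]
orientation: [-0.117, 0.993, -0.0, -0.0]
wrist_force: [-0.1, 0.2, 0.0]
finger_gap: 0.4
finger_force: 0.2
```

Emit:
jog_arm --series '[[[0,0,0,0,0,0.15,-1],[0,0,0,0,0,0,-1]]]'

```text
time: 34.22
ee_pos: [460.7, 71.9, 54.9]
orientation: [-0.117, 0.993, -0.0, -0.0]
wrist_force: [0.7, 0.0, -1.0]
finger_gap: 0.3
finger_force: 0.1
```

```bash
python3 go.py 457 72 47 3.377; python3 fl.py
```

```text
t 34.22 pos [460.7  71.9  54.9] shift [0.14 0.04 0.32] turn [ 0.   -0.01 -0.  ] F [ 0.7  0.  -1. ] gap 0.3 ff 0.1 q [ 0.03 -0.04  1.75 -0.    1.43 -1.77]
flap_edge 4 [411.4  62.7  81.3] [-157.6   81.3] [1.4 0.8 1. ]
tab_tip none
flap 0.059
```

Emit:
jog_arm --series '[[[0,0,0,0,0,0.1,-1],[0,0,0,0,0,0,-1]]]'

```text
time: 34.98
ee_pos: [461.1, 72.0, 53.0]
orientation: [-0.117, 0.993, -0.0, 0.0]
wrist_force: [0.4, 0.5, 1.4]
finger_gap: 0.5
finger_force: 0.2
```

Emit:
jog_arm --series '[[[0,0,0,0,0,0.08,-1],[0,0,0,0,0,0,-1]]]'

```text
time: 35.15
ee_pos: [461.0, 71.9, 50.9]
orientation: [-0.117, 0.993, -0.0, 0.0]
wrist_force: [0.7, -0.0, 0.6]
finger_gap: 0.6
finger_force: 0.2
```

Emit:
jog_arm --series '[[[0,0,0,0,0,0.05,-1],[0,0,0,0,0,0,-1]]]'

```text
time: 35.32
ee_pos: [460.9, 71.9, 49.7]
orientation: [-0.117, 0.993, -0.0, -0.0]
wrist_force: [-0.1, -0.0, 0.5]
finger_gap: 0.6
finger_force: 0.2
```

```bash
python3 go.py 457 72 47 3.377; python3 fl.py
```

```text
t 35.32 pos [460.9  71.9  49.7] shift [0.15 0.04 0.11] turn [-0.0025 -0.      0.    ] F [-0.1 -0.   0.5] gap 0.6 ff 0.2 q [ 0.03 -0.04  1.76 -0.    1.42 -1.77]
flap_edge 4 [409.1  61.2  75.4] [-160.1   75.4] [0.7 1.3 1.7]
tab_tip 1 [410.9  60.2  73.6] [-158.6   73.6] [0. 0. 0.]
flap 0.021
tab 2.296
```

Emit:
jog_arm --series '[[[0,0,0,0,0,0.05,-1],[0,0,0,0,0,0,-1]]]'

```text
time: 36.08
ee_pos: [461.0, 72.0, 48.6]
orientation: [-0.117, 0.993, -0.0, 0.0]
wrist_force: [0.2, 0.3, 0.5]
finger_gap: 0.7
finger_force: 0.2
```

Emit:
jog_arm --series '[[[0,0,0,0,0,0.04,-1],[0,0,0,0,0,0,-1]]]'

```text
time: 36.25
ee_pos: [461.0, 72.0, 47.9]
orientation: [-0.117, 0.993, -0.0, 0.0]
wrist_force: [0.2, 0.8, 2.5]
finger_gap: 0.9
finger_force: 1.2
```

Emit:
jog_arm --series '[[[0,0,0,0,0,0.04,-1],[0,0,0,0,0,0,-1]]]'

```text
time: 36.42
ee_pos: [461.0, 72.0, 47.8]
orientation: [-0.117, 0.993, -0.0, 0.0]
wrist_force: [-3.5, -0.2, 6.7]
finger_gap: 0.9
finger_force: 3.5
```

The flap has met a firm stop at the expected height. I retreat and check.

Emit:
jog_arm --series '[[[0,0,0,0,0,-0.4,-1],[0,0,0,0,0,-1,-1],[0,0,0,0,0,-1,-1],[0,0,0,0,0,-1,-1],[0,0,0,0,0,-1,-1],[0,0,0,0,0,-1,-1],[0,0,0,0.3,1,0,-1],[0,0,0,0.3,1,0,-1],[0,0,0,0.3,1,0,-1],[0,0,0,0.3,1,0,-1]]]'

```text
time: 37.25
ee_pos: [408.1, 163.0, 182.1]
orientation: [-0.117, 0.993, 0.0, 0.001]
wrist_force: [0.5, 1.3, 0.6]
finger_gap: 0.5
finger_force: 0.0
```

Emit:
jog_arm --series '[[[0,0,0,0.3,1,0,-1],[0,0,0,0.3,1,0,-1],[0,0,0,0.3,1,0,-1],[0,0,0,0.3,1,0,-1],[0,0,0,0.3,1,0,-1],[0,0,0,0.3,1,0,-1],[0,0,0,0,0,0,-1],[0,0,0,0,0,0,-1]]]'

```text
time: 37.92
ee_pos: [329.3, 298.2, 181.8]
orientation: [-0.119, 0.993, -0.0, 0.0]
wrist_force: [-0.8, 0.1, 0.6]
finger_gap: 0.5
finger_force: 0.0
```

```bash
python3 fl.py
python3 - <<'E'
from cf import *
c=cam("scene");overlay(c,(480,77,.235,0,1.67),"fs.png",(260,150,420,290),4)
d=cam("top");overlay(d,(480,77,.235,0,1.67),"ft.png",(225,130,345,270),4)
a,b=cv2.imread("pics/fs.png"),cv2.imread("pics/ft.png")
cv2.imwrite("pics/final.png",np.hstack([cv2.resize(a,(456,400)),cv2.resize(b,(343,400))]))
for n in("scene","top"):
    for t in("offcut","flask","mug","jar","flap_edge","tab_tip"): print(n,t,[(r["point"],round(r["conf"],2)) for r in finder.spot_point(n,t)[:1]])
E
```

```text
flap_edge 3 [409.9  63.3  71.2] [-158.9   71.2] [1.5 0.9 0.8]
tab_tip 1 [566.8  98.3  67.3] [ 1.9 67.3] [0. 0. 0.]
flap -0.005
tab 3.112
scene offcut [([475.8, -338.1, 1.3], 0.7)]
scene flask [([670.2, -354.3, -0.1], 0.89)]
scene mug [([666.6, 337.7, -0.1], 0.68)]
scene jar [([678.4, -41.9, 1.1], 0.59)]
scene flap_edge [([410.9, 61.3, 72.5], 0.73)]
scene tab_tip [([408.9, 64.0, 72.4], 0.23)]
top offcut [([478.3, -343.0, 0.1], 0.56)]
top flask [([667.6, -351.1, 1.5], 0.92)]
top mug [([662.8, 336.2, -0.3], 0.87)]
top jar [([686.2, -42.3, -3.2], 0.94)]
top flap_edge [([406.3, 60.7, 69.4], 0.65)]
top tab_tip [([418.9, 61.8, 42.9], 0.43)]
```

View pics/final.png

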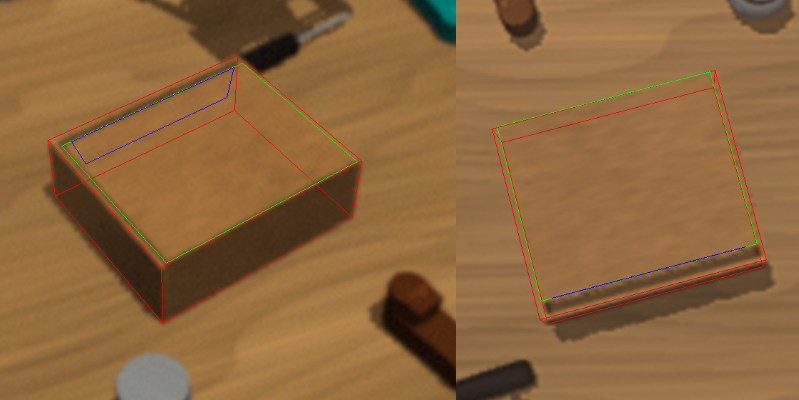

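The picture shows the flap level on the carton. There is a dark gap behind the front wall (top crop 550,300 to 750,250) with the tab down inside it, and the bystanders haven't moved. I'm handing the job in.

```bash
python3 -c "
from plant import close_job
print(close_job())"
```

```text
the job is handed in; nothing more can be done
None
```

The loose last is set down on its sole beside the packed one, the flap is shut with its tab folded down behind the front wall, nothing is held, and the job was handed in at about 38 s; no verdict came back.

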